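# Seat a connector shell and hold the inspection camera over it

### The job

Put the loose tabbed connector shell fully down into the empty pocket of the tray, its tab in the notch like the shell already there, and let go of it. Then draw the hand-held inspection camera out of its slanted cradle, turn it upright with the lens looking straight down, and finish while still holding it motionless in the gripper, lens over the middle of that shell and about four centimetres above its top. The camera must not touch the shell, and the other things on the bench stay where they are.

Things in the scene. Friction and masses are not known exactly. Their poses are not given: they have to be found in the camera images.
- shell_center (a point): Centre (17 mm above the underside) of the loose aluminium connector shell: upright box 44 (own x) by 30 (own y) by 34 mm high (own z, up), brass pins in a black insert in its open top, 60 g. A tab sticks out 9 mm at the foot of its +x end (10 wide, 8 high). Stands on the bench, any yaw. Grip it across the 30 mm width, on the upper 20 mm, clear of the tray when seated.
- shell_tab (a point): Middle of the shell's tab, 26 mm along the shell's own +x from its axis and 4 mm above its underside.
- shell: The same loose tabbed shell; origin at the centre of its underside, axes as for shell_center.
- tray: Fixed flat grey tray, 110 (own x) by 170 (own y) by 11 mm high; origin under its centre, z up. Two pockets 48 (x) by 34 (y), 7 mm deep over a 4 mm floor, at own y +42 mm (empty) and -42 mm (holds seated_shell), each with a notch at its +x end, 14 wide, 10 long, as deep, for the tab. Clearance 2 mm a side; a shell turned otherwise does not go down.
- pocket_center (a point): Middle of the empty pocket's floor, 4 mm above the bench; axes as the tray's. A seated shell stands with its underside here and its x axis along this x axis.
- pocket_notch (a point): Where the middle of the tab (shell_tab) belongs in the empty pocket's notch: 26 mm along the tray's +x from the pocket's middle, 8 mm above the bench.
- cam_center (a point): Centre of the loose hand-held inspection camera, a stick 135 mm long, 120 g; own z runs from lens to tail. White body 30 (own x) by 24 mm (own y) over the 105 mm from the tail, then a black snout 22 mm across. It stands lens down in the cradle, tail leaning 0.5 rad from vertical to the cradle's -x, own y level. 75 mm at the tail stick out: grip them across own y, draw along own +z.
- cam_lens (a point): Lens face of the camera, at the snout's end; same axes as cam_center, own z pointing away from the view to the tail (straight up when the lens looks straight down).
- camera: The same camera; origin at the lens face, axes as for cam_center.
- cradle: Fixed cradle: base plate 110 (own x) by 80 (own y) by 10 mm with a dark rectangular sleeve, open at its upper end, leaning 0.5 rad from vertical to own -x. Sleeve 60 mm deep, 34 by 28 mm inside, 4 mm walls: the camera is free once drawn 60 mm along its axis. Origin under the plate's centre, z up.
- cradle_seat (a point): Middle of the sleeve's inner floor, where the lens rests (30 mm along cradle +x from its origin, 24 mm above the bench).
- seated_shell: Bystander: an identical shell already seated in the tray's other pocket, tab in its notch. Leave alone.
- round_shell: Bystander: round aluminium shell without tab, 34 mm across, 32 mm high, standing on the bench on the same side as the loose tabbed shell (the two may change places). Origin under its centre.
- screwdriver: Bystander: screwdriver lying on the bench, 170 mm long, on the left.
- flux_bottle: Bystander: white bottle 44 mm across, 110 mm high, beyond the tray.
- wire_spool: Bystander: spool 60 mm across, 28 mm high, beyond the tray.
- tweezers: Bystander: steel tweezers lying flat, 120 mm long, near the robot on the right.
- pliers: Bystander: pliers lying on the bench at the right, 140 mm long.
- tin: Bystander: open aluminium tin 64 mm across, 35 mm high, far right.
Things that resemble listed ones, but are neither listed nor needed, are in the scene too. What is shaped like the shell but purple or red is not meant.

How it is judged:
By the outcome, as a careful person would: the job done as asked, in the order asked, and still so for the second after the job is handed in, while the arm keeps its last pose, push and grip.
It also fails if it takes over 54 s, if anything falls off the work surface, if the arm or the gripper's body presses on something with over 40 N, if the wrist force passes 120 N, or if a joint passes its speed limit or range.

### The arm

A 6-joint arm with a two-finger parallel gripper is mounted at the origin on the work surface. World frame = base frame: x ahead of the robot, y to its left, z up, the work surface at z = 0. Lengths are in m, angles in rad, forces in N, time in s.
With the tool pointing down it reaches from about 0.35 to 0.975 m from the base axis. Payload 4.9 kg.
Tool frame: the origin (TCP) lies at the very end of the fingers, on their centre line; the grasp point (between the pads) lies 19 mm behind it; z points along the fingers, y is the line along which they close (so a half turn about z gives the same grasp; the last joint's range is limited). The gripper opens to 85 mm and grips with 20 to 120 N. Pads are 22 mm wide; open, the fingers measure 114 mm over their backs; the gripper's body (76 mm by 85 mm) begins 54 mm behind the grasp point. The pads swing forward as they close: fully open they stand 13 mm farther back than shut.
Start: joints at [-1.236, 0.053, 1.613, -0, 1.476, -0.119], TCP at [0.274, -0.562, 0.206] pointing down, gripper open.
Joint ranges: [-3.01, 3.01], [-1.01, 2.22], [0.06, 2.58], [-1.02, 4.17], [0.09, 2.62], [-3.14, 3.14]. Speed limits (rad/s): [2.57, 2.57, 3.14, 3.14, 3.14, 3.14].

### API

Orientations are given as a rotation vector (axis times angle).
In Python, from station import ctrl, imaging gives the robot as it stands.
- The arm moves only by the tool play_rows, never from a script. Its argument "series" is a list of rows, each a list of 3 entries, a list of its own where there are three numbers: the opening, from 0 (shut) to 1 (fully open), then the shift along the tool's x, y, z each as a share of 0.05 m, from -1 to 1, then the turn, a rotation vector about the tool's x, y, z each as a share of 8 degrees, from -1 to 1. In form: [[grip, [dx, dy, dz], [ax, ay, az]], ...]. A call has 1 to 8 rows; each row shifts and turns the commanded pose from where the row before left it, along the tool's axes as they then stand; what a row does not reach is not made up. A row lasts 1/8 s, in which the tool goes at most 62.5 mm and 10.7 degrees, less where a joint would pass 70% of its speed; a pose out of reach is approached as far as the arm can. A call with a number of a shift or a turn outside -1 to 1 is refused whole. A call with a gripper value outside its range is refused whole. The fingers move at their own pace and stop on an object; "force" is the grip in N (left out, the last holds). Time passes only in rows, so rows that do not move let the fingers close. It gives the time, the measured TCP pose, the force, the opening and the grip force at its end, in the units of the state.
- ctrl.get_obs(): the state, without advancing time (a new reading comes with each control period).
- imaging.get_image(name): name is "side" or "top"; returns a dict with "color" (384x512x3 uint8, blue, green, red), "fx", "fy", "cx", "cy" (pixels), "extrinsics" (4x4, takes a point from world to camera coordinates). Camera axes: x right, y down, z forward; pixel columns grow to the right and rows downward; lengths in m; the calibration is good to about 2 mm. A picture is of the moment at which its call begins. There is no depth.
- ctrl.finish_job(): hands the job in; it is judged then, once.
The state is a dict: "t": time; "q": joint angles; "dq": joint speeds; "effort": joint torques, N m; "tool_pos": TCP position; "tool_rot": TCP orientation; "contact_force": force on the tool from outside, world axes, zero at the start; "wrist_torque": the same for the moment, N m; "opening": finger opening in m; "grip_force": force on a finger pad.
Only numpy, scipy, OpenCV 4.12 (cv2) and the standard library are available. Lean on these libraries where they do the work, as an engineer would, in place of code of your own. Each camera call takes 0.05 s, during which the arm holds its last target. There are 200 camera calls.

## Working session

There is one attempt and no reset: what is moved stays moved. The work goes in short steps, Python scripts to look and compute and a tool call to move; the robot and the scene stay as the last step left them, time stands still between calls to the robot, and variables do not carry over. Pictures are saved under pics/ and viewed, at most 10 in all, crops included, and the job is handed in when it is done.

Besides the shell and the picture viewer there is one more tool, called after "Request:" as name([rows], argument=value, ...), one row to a line, values as JSON. play_rows: Moves the arm, as the interface text tells. Shift numbers are shares of 0.05 m and turn numbers shares of 8 degrees, none past 1 either way. Its arguments: {"type":"object","properties":{"series":{"type":"array"},"force":{"type":"number"}},"required":["series"]}

```bash
mkdir -p pics; ls; python3 - <<'E'
from station import ctrl, imaging
import cv2,numpy as np
o=ctrl.get_obs(); print(o)
for n in("top","side"):
    d=imaging.get_image(n); cv2.imwrite(f"pics/{n}0.png",d["color"]); print(n,d["fx"],d["fy"],d["cx"],d["cy"],np.round(d["extrinsics"],4).tolist())
E
```

```text
pics
{'t': 0.0, 'q': array([-1.23600221e+00,  5.33571877e-02,  1.61432237e+00, -4.01904168e-05,
        1.47598221e+00, -1.19007526e-01]), 'dq': array([-0.00187735, -0.00154216,  0.00140543, -0.00068402, -0.00144503,
        0.00123777]), 'effort': array([ 1.01188627e-03, -3.93680227e+01, -3.70177031e+01, -9.69755843e-05,
        7.00879682e-03, -1.17022518e-05]), 'tool_pos': array([ 0.27375003, -0.56109933,  0.20504592]), 'tool_rot': array([-3.05906663e+00, -7.06273213e-01,  4.12196645e-04]), 'contact_force': array([ 0.03305675, -0.32887912,  0.25993348]), 'wrist_torque': array([-0.04256836,  0.00124813,  0.01611225]), 'grip_force': 0.0, 'opening': 0.08538044850639823}
top 477.6373711395942 477.6373711395942 251.01275900310267 198.1816956595576 [[-0.0122, -0.9999, 0.0081, -0.0856], [-0.984, 0.0105, -0.1777, 0.6018], [0.1776, -0.0101, -0.984, 1.1852], [0.0, 0.0, 0.0, 1.0]]
side 356.34086001417677 356.34086001417677 257.6406769982027 189.6415113498254 [[0.9994, -0.0345, 0.0047, -0.5725], [-0.0135, -0.5106, -0.8597, 0.0466], [0.0321, 0.8591, -0.5108, 1.1354], [0.0, 0.0, 0.0, 1.0]]
```

```bash
python3 - <<'E'
import cv2
for n in("top","side"):
    im=cv2.imread(f"pics/{n}0.png"); cv2.imwrite(f"pics/{n}0b.png",cv2.resize(im,(800,600),interpolation=cv2.INTER_CUBIC))
E
```

```text
(no output)
```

View pics/top0b.png

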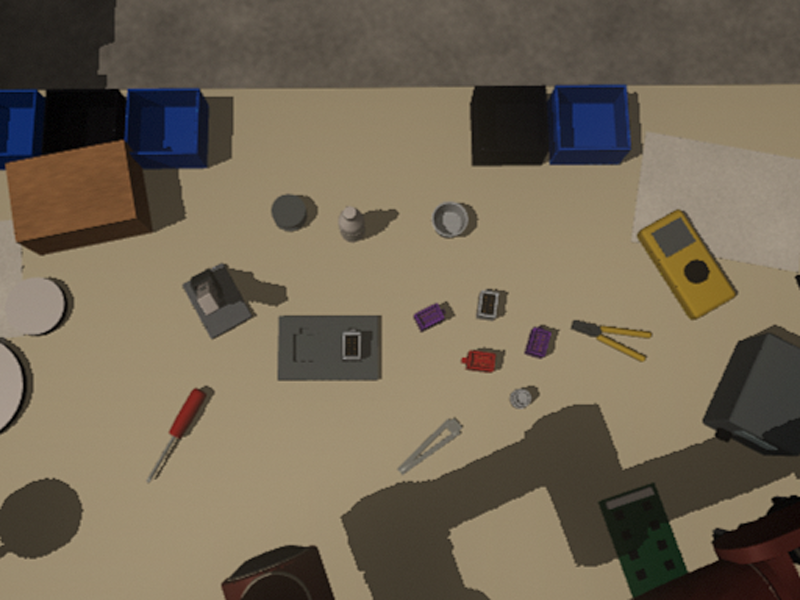

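View pics/side0b.png

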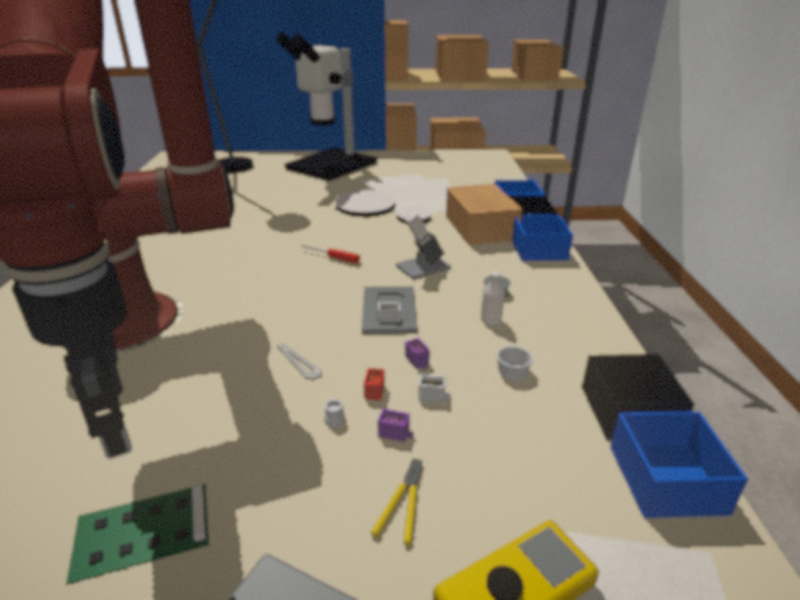

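The top view shows the tray at about (330,347), with the seated shell at (351,345) and the empty pocket at (304,345). The loose shell is at (488,304) and the cradle with the camera at (217,300). In the side view the shell is at (432,390) and the cradle at (424,255). All pixels are in the 800x600 view.

```bash
python3 - <<'E'
import cv2,numpy as np
t=cv2.imread("pics/top0.png"); s=cv2.imread("pics/side0.png")
def crop(im,x,y,w,h):
    c=im[y:y+h,x:x+w]; c=cv2.resize(c,(400,300),interpolation=cv2.INTER_CUBIC); 
    return cv2.convertScaleAbs(c,alpha=1.3,beta=15)
m=np.vstack([np.hstack([crop(t,172,190,80,60),crop(t,290,178,48,36)]),np.hstack([crop(t,108,160,64,48),crop(s,248,132,64,48)])])
cv2.imwrite("pics/m1.png",m)
m=np.vstack([np.hstack([crop(s,224,178,56,42),crop(s,256,230,40,30)])])
cv2.imwrite("pics/m2.png",m)
E
```

```text
(no output)
```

View pics/m1.png

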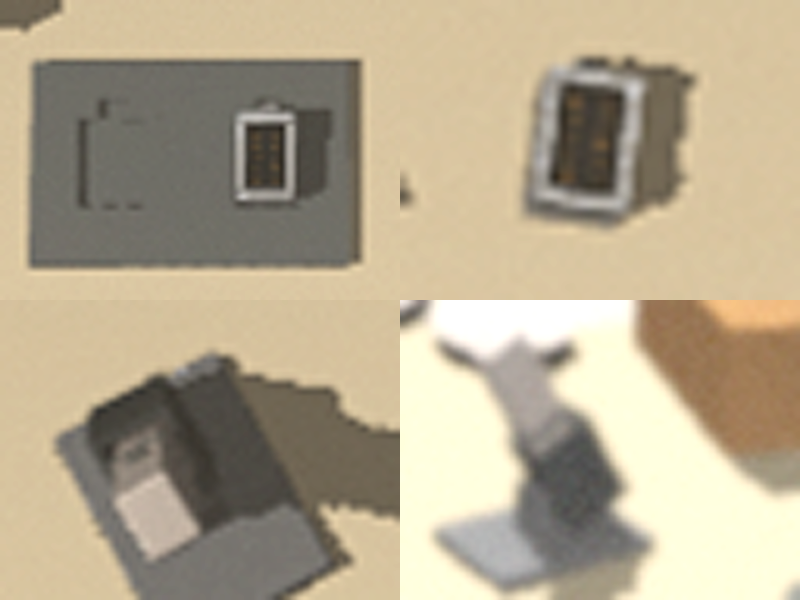

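View pics/m2.png

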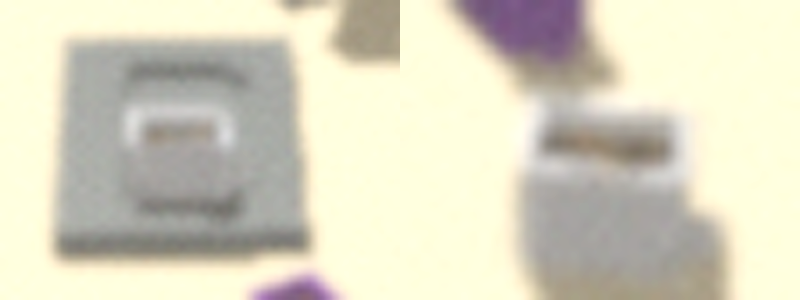

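The crops show the loose shell's tab pointing up in the top view, at about (605,65) in its panel, which is world +x. The tray notch is also at +x, at (120,105), and the cradle's tail leans down-right, with its end face at (160,510). Next I measure these.

```bash
cat > h.py <<'E'
import cv2,numpy as np
from station import ctrl, imaging
def rays(d,px):
    px=np.atleast_2d(px).astype(float); R=d["extrinsics"][:3,:3]; t=d["extrinsics"][:3,3]
    v=np.c_[(px[:,0]-d["cx"])/d["fx"],(px[:,1]-d["cy"])/d["fy"],np.ones(len(px))]@R
    return -R.T@t, v
def plane(d,px,z):
    c,v=rays(d,px); return (c+v*((z-c[2])/v[:,2])[:,None])[:,:2]
def proj(d,p):
    q=d["extrinsics"][:3,:3]@np.asarray(p)+d["extrinsics"][:3,3]; return np.array([d["fx"]*q[0]/q[2]+d["cx"],d["fy"]*q[1]/q[2]+d["cy"]])
def tri(d1,p1,d2,p2):
    A=[];b=[]
    for d,p in((d1,p1),(d2,p2)):
        c,v=rays(d,p); v=v[0]/np.linalg.norm(v[0]); M=np.eye(3)-np.outer(v,v); A.append(M); b.append(M@c)
    return np.linalg.lstsq(np.vstack(A),np.hstack(b),rcond=None)[0]
S=8
def blobs(d,roi,f,minA=20):
    """contours (px, subpixel) of mask f(img_up) in roi x,y,w,h"""
    x,y,w,h=roi; u=cv2.resize(d["color"][y:y+h,x:x+w],None,fx=S,fy=S,interpolation=cv2.INTER_CUBIC)
    cs,_=cv2.findContours(f(u).astype(np.uint8),cv2.RETR_EXTERNAL,cv2.CHAIN_APPROX_NONE)
    cs=sorted([c for c in cs if cv2.contourArea(c)>minA*S*S],key=cv2.contourArea,reverse=True)
    return [(c[:,0,:]+.5)/S-.5+[x,y] for c in cs]
def rect(P):
    (c,s,a)=cv2.minAreaRect((P*1000).astype(np.float32)); return np.round(c,1),np.round(s,1),round(a,1)
E
python3 - <<'E'
from h import *
d=imaging.get_image("top"); e=imaging.get_image("side"); import pickle; pickle.dump((d,e),open("v.pkl","wb"))
sat=lambda u:u.max(2).astype(int)-u.min(2)
for roi,z,n in(((296,180,30,30),.034,"loose"),((212,200,25,40),.038,"seated")):
  for th in (120,135,150):
    for c in blobs(d,roi,lambda u:(u.min(2)>th)&(sat(u)<30)): print(n,th,rect(plane(d,c,z)))
for th in (20,25):
  for c in blobs(d,(172,196,80,54),lambda u:(u.max(2)<125)&(sat(u)<th),200)[:1]: print("tray",rect(plane(d,c,.011)))
print(d["color"][215:217,185:190].tolist(),d["color"][190:200,312].tolist(), d["color"][190:198,130:136].tolist())
E
```

```text
tray (array([545.1,  16.2]), array([173.9, 110.2]), 89.4)
tray (array([545.1,  15.9]), array([175.1, 111.4]), 89.5)
[[[68, 74, 75], [68, 74, 75], [55, 62, 63], [37, 43, 46], [54, 59, 62]], [[68, 73, 75], [68, 73, 76], [55, 61, 63], [38, 43, 46], [53, 59, 60]]] [[28, 35, 39], [31, 38, 41], [29, 37, 41], [31, 36, 41], [30, 37, 41], [30, 36, 41], [31, 38, 42], [31, 36, 41], [30, 36, 41], [28, 35, 40]] [[[123, 137, 148], [117, 129, 141], [115, 127, 137], [114, 126, 138], [116, 128, 139], [102, 111, 122]], [[117, 128, 140], [115, 127, 139], [115, 127, 138], [114, 125, 138], [115, 126, 137], [114, 125, 137]], [[116, 128, 139], [114, 126, 139], [115, 126, 138], [115, 126, 139], [116, 127, 139], [118, 130, 143]], [[117, 128, 142], [116, 128, 140], [116, 128, 140], [115, 126, 137], [115, 126, 138], [113, 125, 136]], [[116, 128, 140], [117, 128, 140], [115, 126, 137], [113, 126, 137], [115, 126, 137], [115, 126, 138]], [[117, 129, 140], [115, 127, 139], [116, 127, 138], [115, 127, 139], [116, 126, 138], [114, 126, 138]], [[119, 132, 144], [116, 127, 140], [116, 127, 139], [116, 127, 138], [114, 125, 137], [114, 125, 137]], [[117, 130, 142], [116, 128, 140], [115, 127, 140], [114, 126, 139], [113, 125, 138], [113, 125, 137]]]
```

```bash
python3 - <<'E'
from h import *
import pickle; d,e=pickle.load(open("v.pkl","rb"))
sat=lambda u:u.max(2).astype(int)-u.min(2)
print(d["color"][185,304:322].tolist()); print(d["color"][220,216:235].tolist())
for roi,z,n in(((300,180,30,30),.034,"loose"),((212,200,25,40),.038,"seated")):
  for th in (85,95,105,115):
    for c in blobs(d,roi,lambda u:(u.min(2)>th)&(sat(u)<32))[:2]: print(n,th,rect(plane(d,c,z)),cv2.boundingRect(c.astype(np.int32)))
# tray edges: left/right/top/bottom transitions along scan lines
g=d["color"].astype(float)
for r in (215,235): print(r,[int(x) for x in g[r,174:184].mean(1)],[int(x) for x in g[r,238:248].mean(1)])
for c in (190,205,240): print(c,[int(x) for x in g[197:209,c].mean(1)],[int(x) for x in g[236:250,c].mean(1)])
E
```

```text
[[110, 140, 155], [112, 141, 156], [111, 140, 156], [109, 138, 153], [115, 137, 151], [117, 139, 151], [107, 127, 138], [80, 90, 96], [47, 53, 57], [46, 55, 60], [45, 56, 64], [75, 97, 109], [78, 99, 110], [45, 60, 68], [76, 97, 109], [99, 125, 140], [99, 125, 139], [99, 124, 139]]
[[68, 73, 75], [67, 72, 74], [58, 64, 66], [103, 110, 113], [106, 112, 116], [38, 43, 46], [23, 30, 34], [27, 35, 40], [27, 34, 37], [27, 33, 36], [29, 36, 39], [26, 34, 36], [21, 27, 31], [98, 103, 106], [106, 112, 116], [40, 46, 49], [39, 45, 48], [39, 45, 48], [40, 45, 48]]
loose 85 (array([ 615.4, -253.4]), array([34.5, 48.8]), 79.9) (304, 184, 15, 19)
loose 95 (array([ 615.4, -253.5]), array([33.5, 48.3]), 80.8) (305, 184, 14, 19)
loose 105 (array([ 607.7, -262. ]), array([23.8, 49. ]), 51.1) (306, 187, 13, 16)
seated 85 (array([546.5, -23. ]), array([49.3, 31.1]), 0.8) (218, 210, 13, 20)
seated 95 (array([544.9, -22.9]), array([30.3, 45.6]), 90.0) (218, 212, 13, 18)
seated 105 (array([554.3, -14.8]), array([22.7, 44.8]), 52.3) (218, 212, 12, 15)
215 [136, 135, 136, 123, 85, 69, 71, 72, 71, 71] [58, 72, 72, 63, 59, 62, 106, 139, 136, 137]
235 [137, 137, 138, 117, 78, 71, 74, 72, 73, 73] [72, 72, 72, 71, 67, 61, 107, 141, 137, 136]
190 [133, 135, 134, 139, 120, 64, 69, 71, 71, 70, 70, 71] [72, 71, 73, 74, 72, 73, 66, 88, 142, 137, 136, 139, 138, 136]
205 [134, 135, 136, 136, 121, 65, 69, 71, 70, 71, 71, 69] [71, 73, 72, 72, 73, 72, 69, 95, 141, 139, 138, 138, 139, 138]
240 [136, 136, 135, 137, 122, 66, 70, 72, 73, 72, 72, 73] [72, 71, 72, 72, 72, 71, 68, 93, 141, 136, 136, 136, 137, 138]
```

```bash
python3 - <<'E'
from h import *
import pickle; d,e=pickle.load(open("v.pkl","rb"))
for roi,z,n in(((304,182,18,24),.034,"loose"),((218,208,14,24),.038,"seated")):
  for th in (60,70,80):
    for c in blobs(d,roi,lambda u:(u[:,:,2]<th),25)[:2]: print(n,th,rect(plane(d,c,z)),np.round(c.mean(0),1))
print("tray c",plane(d,[[177.5,222],[241,222],[209.2,201.5],[209.2,242.9],[209.2,222]],.011)*1000)
def crop(im,x,y,w,h):
    c=cv2.resize(im[y:y+h,x:x+w],(400,300),interpolation=cv2.INTER_NEAREST); return cv2.convertScaleAbs(c,alpha=1.6,beta=10)
t,s=d["color"],e["color"]
cv2.imwrite("pics/m3.png",np.vstack([np.hstack([crop(t,120,164,40,30),crop(s,256,132,40,30)]),np.hstack([crop(t,298,180,32,24),crop(s,262,236,32,24)])]))
E
```

```text
loose 60 (array([ 613.5, -254. ]), array([20.1, 33.5]), 80.9) [311.9 194.3]
loose 70 (array([ 613.5, -254. ]), array([20.8, 34.4]), 80.9) [312.  194.2]
loose 80 (array([ 613.5, -254. ]), array([21.5, 35.3]), 81.0) [312.  194.2]
loose 80 (array([ 615.1, -273.8]), array([47.2, 13.3]), 1.3) [319.6 193.1]
seated 60 (array([544.7, -23. ]), array([20.2, 33.9]), 89.8) [224.6 220.8]
seated 70 (array([544.7, -23. ]), array([20.8, 34.5]), 89.8) [224.6 220.8]
seated 70 (array([546.7, -22.8]), array([36.3, 60.2]), 89.7) [224.8 221.2]
seated 80 (array([548.1, -22.7]), array([36.3, 63. ]), 89.7) [224.5 219.5]
tray c [[546.28760594 103.37651222]
 [544.41183353 -65.47398153]
 [600.72101496  19.31766091]
 [489.77039895  18.94126562]
 [545.35170334  19.12982286]]
```

View pics/m3.png

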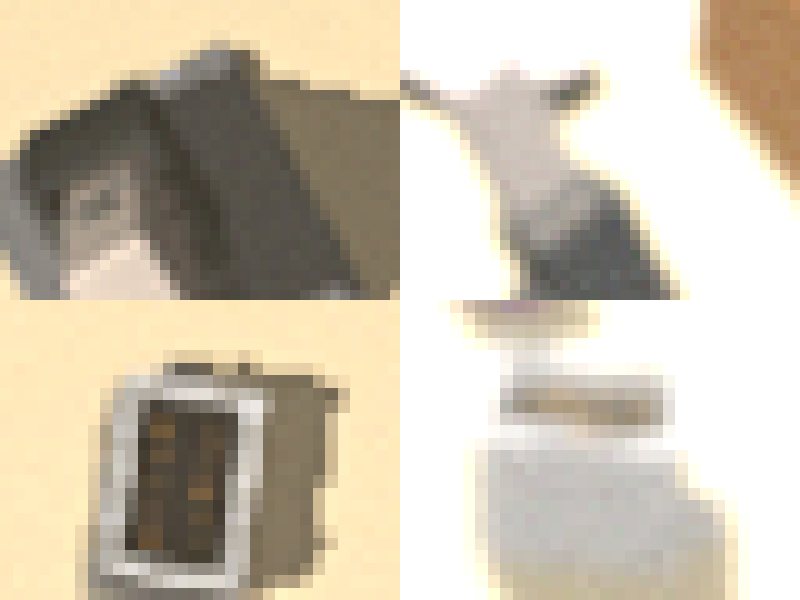

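The loose shell sits near (613.5, -254) mm with yaw -9°, and the empty pocket near (545.8, 61) mm. The tail end face is visible at about (133,242) px in the top view. I'll work out the first move together with the tail and cradle measurement.

```bash
cat >> h.py <<'E'
from scipy.spatial.transform import Rotation as Ro
def down(yaw): # tool pointing down, tool x at yaw (deg)
    y=np.radians(yaw); x=np.array([np.cos(y),np.sin(y),0]); z=np.array([0,0,-1.]); return np.c_[x,np.cross(z,x),z]
def rel(p,R,o=None):
    o=o or ctrl.get_obs(); R0=Ro.from_rotvec(o["tool_rot"]).as_matrix()
    print("t",round(o["t"],2),"pos",np.round(np.array(o["tool_pos"])*1000,1),"yaw",round(np.degrees(np.arctan2(R0[1,0],R0[0,0])),1),"q6",round(o["q"][5],2))
    print(" turn shares",np.round(np.degrees(Ro.from_matrix(R0.T@R).as_rotvec())/8,3)," then shift shares",np.round(R.T@(np.array(p)-o["tool_pos"])/.05,3))
E
python3 - <<'E'
from h import *
import pickle; d,e=pickle.load(open("v.pkl","rb"))
rel([.6135,-.254,.10],down(-9.1))
rel([.6135,-.254,.10],down(170.9))
print("shell top tri",tri(d,[312,194.2],e,[276.4,244.]))
print("tray tri")
for c in blobs(d,(120,170,24,50),lambda u:(u.min(2)>135),8)[:3]: print(len(c),c.mean(0),cv2.minAreaRect(c.astype(np.float32)),rect(plane(d,c,.1425)))
for c in blobs(d,(110,162,60,60),lambda u:(u[:,:,2]<118)&(u[:,:,2].astype(int)-u[:,:,0]<16),100)[:2]: print("cradle",cv2.minAreaRect(c.astype(np.float32)),rect(plane(d,c,.01)))
cv2.imwrite("pics/m4.png",np.hstack([cv2.resize(d["color"][170:218,108:168],(400,320),interpolation=cv2.INTER_NEAREST),cv2.resize(e["color"][132:180,246:306],(400,320),interpolation=cv2.INTER_NEAREST)]))
E
```

```text
t 0.2 pos [ 273.8 -561.4  205.5] yaw 26.0 q6 -0.12
 turn shares [-9.000e-03  2.000e-03  4.387e+00]  then shift shares [ 5.736 -7.144  2.11 ]
t 0.2 pos [ 273.8 -561.4  205.5] yaw 26.0 q6 -0.12
 turn shares [-2.0000e-03 -1.2000e-02 -1.8113e+01]  then shift shares [-5.736  7.144  2.11 ]
shell top tri [ 0.61299759 -0.25431796  0.03252826]
tray tri
cradle ((138.66818237304688, 191.6335906982422), (40.82549285888672, 30.52056121826172), 61.57094955444336) (array([630.2, 209.2]), array([113.2,  81.1]), 28.8)
```

View pics/m4.png

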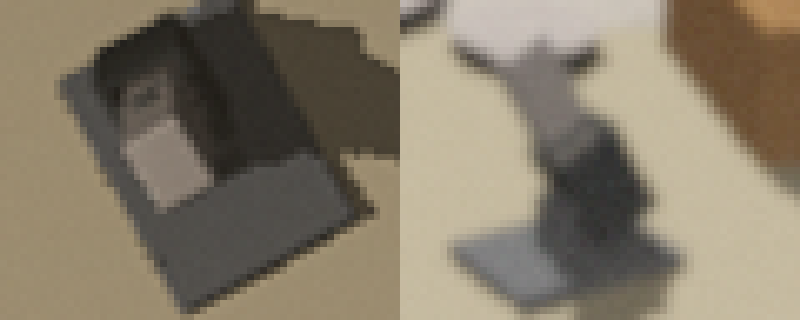

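The tail face in the top view is at panel (170,167), which is pixel (133.1,194.6). Its end in the side view is near (268,142), and the cradle is at (630,209) mm with yaw ~29°. Now moving to the shell.

Request:
play_rows([
  [0.7, [0, 0, 0], [0, 0, 0.88]],
  [0.7, [0, 0, 0], [0, 0, 0.88]],
  [0.7, [0, 0, 0], [0, 0, 0.88]],
  [0.7, [0, 0, 0], [0, 0, 0.88]],
  [0.7, [0, 0, 0], [0, 0, 0.87]],
  [0.7, [0.6, -0.7, 0], [0, 0, 0]],
  [0.7, [0.6, -0.7, 0], [0, 0, 0]],
  [0.7, [0.6, -0.7, 0], [0, 0, 0]],
])

```text
t: 1.2
tool_pos: [0.3803, -0.4713, 0.2061]
tool_rot: [-3.131, 0.251, 0.0]
contact_force: [-0.5, 0.2, 0.4]
opening: 0.0598
grip_force: 0.0
```

Request:
play_rows([
  [0.7, [0.6, -0.75, 0], [0, 0, 0]],
  [0.7, [0.6, -0.75, 0], [0, 0, 0]],
  [0.7, [0.6, -0.75, 0.2], [0, 0, 0]],
  [0.7, [0.6, -0.75, 0.5], [0, 0, 0]],
  [0.7, [0.6, -0.75, 0.5], [0, 0, 0]],
  [0.7, [0.5, -0.7, 0.5], [0, 0, 0]],
  [0.7, [0.4, -0.5, 0.4], [0, 0, 0]],
  [0.7, [0, 0, 0], [0, 0, 0]],
])

```text
t: 2.2
tool_pos: [0.6108, -0.2563, 0.0982]
tool_rot: [-3.13, 0.245, 0.007]
contact_force: [-0.0, -0.5, -0.1]
opening: 0.0598
grip_force: 0.0
```

```bash
python3 - <<'E'
from h import *
import pickle; d,e=pickle.load(open("v.pkl","rb"))
rel([.6135,-.254,.011],down(-9.1))
print("tail plane",plane(d,[133.1,194.6],.1425),"tri",tri(d,[133.1,194.6],e,[267.7,141.7]), "exp side",proj(e,[.5996,.1923,.1425]),"exp top",proj(d,[.5996,.1923,.1425]))
E
```

```text
t 2.2 pos [ 610.8 -256.3   98.2] yaw -8.9 q6 1.22
 turn shares [-0.014  0.034  0.02 ]  then shift shares [ 0.046 -0.054  1.745]
tail plane [[0.59661585 0.19196269]] tri [0.60758582 0.1970016  0.12337789] exp side [263.58603621 137.57473435] exp top [132.99880733 193.38295049]
```

Request:
play_rows([
  [0.7, [0.05, -0.05, 0.5], [0, 0, 0]],
  [0.7, [0, 0, 0.5], [0, 0, 0]],
  [0.7, [0, 0, 0.4], [0, 0, 0]],
  [0.7, [0, 0, 0.3], [0, 0, 0]],
  [0.7, [0, 0, 0.05], [0, 0, 0]],
  [0.7, [0, 0, 0], [0, 0, 0]],
])

```text
t: 2.95
tool_pos: [0.6145, -0.2571, 0.0144]
tool_rot: [3.131, -0.25, 0.001]
contact_force: [-1.1, -0.4, 0.0]
opening: 0.0597
grip_force: 0.0
```

```bash
python3 - <<'E'
from h import *
rel([.6135,-.254,.011],down(-9.1))
d=imaging.get_image("top"); e=imaging.get_image("side")
f=lambda im,x,y:cv2.resize(im[y:y+60,x:x+80],(400,300),interpolation=cv2.INTER_CUBIC)
cv2.imwrite("pics/g1.png",cv2.convertScaleAbs(np.hstack([f(d["color"],275,165),f(e["color"],240,210)]),alpha=1.4,beta=10))
E
```

```text
t 2.95 pos [ 614.5 -257.1   14.4] yaw -9.1 q6 1.22
 turn shares [ 0.002 -0.006 -0.003]  then shift shares [-0.029 -0.059  0.068]
```

View pics/g1.png

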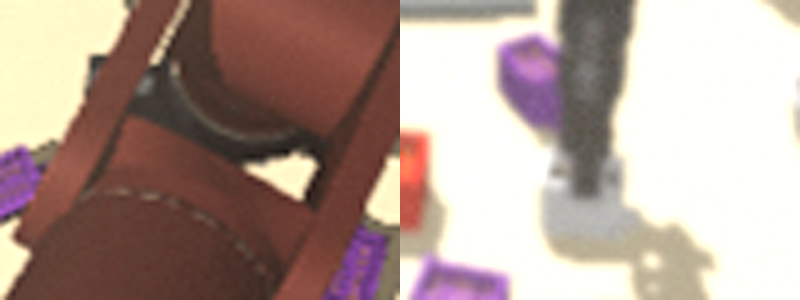

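The top view is blocked by the arm. The side view shows the finger in front of the shell, at (590,190), centred along its length. Correct slightly and close.

Request:
play_rows([
  [0.7, [-0.02, -0.06, 0.06], [0, 0, 0]],
  [0.7, [0, 0, 0], [0, 0, 0]],
  [0.2, [0, 0, 0], [0, 0, 0]],
  [0.2, [0, 0, 0], [0, 0, 0]],
  [0.2, [0, 0, 0], [0, 0, 0]],
  [0.2, [0, 0, 0], [0, 0, 0]],
], force=35)

```text
t: 3.8
tool_pos: [0.6136, -0.2537, 0.0108]
tool_rot: [-3.132, 0.25, 0.0]
contact_force: [0.1, 0.5, 0.5]
opening: 0.0173
grip_force: 0.0
```

Request:
play_rows([
  [0.2, [0, 0, -0.4], [0, 0, 0]],
  [0.2, [0, 0, -0.6], [0, 0, 0]],
  [0.2, [0, 0, -0.6], [0, 0, 0]],
  [0.2, [0, 0, -0.2], [0, 0, 0]],
  [0.2, [0, 0, 0], [0, 0, 0]],
])

```text
t: 4.42
tool_pos: [0.6142, -0.254, 0.1022]
tool_rot: [3.131, -0.25, 0.003]
contact_force: [-0.5, -0.0, -0.7]
opening: 0.0171
grip_force: 0.0
```

```bash
python3 - <<'E'
from h import *
rel([.5458,.0611,.08],down(-.65)); print(np.round(ctrl.get_obs()["q"],2))
e=imaging.get_image("side"); cv2.imwrite("pics/s2.png",e["color"])
E
```

```text
t 4.42 pos [ 614.2 -254.   102.2] yaw -9.1 q6 1.23
 turn shares [ 0.007 -0.015 -1.059]  then shift shares [-1.44  -6.286  0.444]
[-0.5   0.22  1.6  -0.    1.31  1.23]
```

The fingers closed on nothing, so I look again.

```bash
python3 - <<'E'
from h import *
d=imaging.get_image("top"); e=imaging.get_image("side")
f=lambda im,x,y:cv2.resize(im[y:y+60,x:x+80],(400,300),interpolation=cv2.INTER_CUBIC)
cv2.imwrite("pics/g2.png",cv2.convertScaleAbs(np.hstack([f(d["color"],275,165),f(e["color"],240,205)]),alpha=1.4,beta=10))
E
```

```text
(no output)
```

View pics/g2.png

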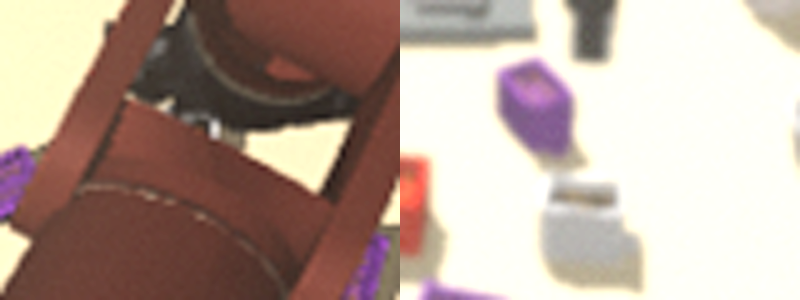

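The shell still stands in the same place: side view rim at (585,190), panel pixels. The fingertips must have passed above it, so I check tip height against the projection.

```bash
python3 - <<'E'
from h import *
o=ctrl.get_obs(); p=np.array(o["tool_pos"]); d=imaging.get_image("top"); e=imaging.get_image("side")
c=[x for x in blobs(e,(255,180,50,45),lambda u:u.max(2)<75,10)]
for x in c: b=x[x[:,1].argmax()]; print("dark blob lowest",np.round(b,1),"xrange",x[:,0].min(),x[:,0].max())
for dz in (0,.01,.02,.03): print(dz,np.round(proj(e,p+[0,0,dz]),1), np.round(proj(e,p+[0,-.012,dz]),1))
for z in(0,.034): print("shell",z,proj(e,[.6135,-.254-.015,z]),proj(e,[.6135,-.254+.015,z]))
print(tri(d,[312,194.2],e,[277,243.5]))
E
```

```text
dark blob lowest [278.6 215.9] xrange 271.4375 286.1875
0 [277.3 222.8] [277.7 225.6]
0.01 [277.5 219.5] [277.9 222.3]
0.02 [277.6 216.1] [278. 219.]
0.03 [277.7 212.8] [278.1 215.6]
shell 0 [276.89586105 257.39069392] [275.98521735 249.80434769]
shell 0.034 [277.32815755 247.19963073] [276.38860132 239.75368536]
[ 0.61365585 -0.25412479  0.033796  ]
```

The image puts the fingertips about 25 mm higher than the reported TCP, so they closed just above the shell. I'll reopen, go down to the same height, then continue in small steps while watching force and the tip in the side view.

Request:
play_rows([
  [0.6, [0, 0, 0], [0, 0, 0]],
  [0.6, [0, 0, 0], [0, 0, 0]],
  [0.6, [0, 0, 0.5], [0, 0, 0]],
  [0.6, [0, 0, 0.6], [0, 0, 0]],
  [0.6, [0, 0, 0.6], [0, 0, 0]],
  [0.6, [0, 0, 0.25], [0, 0, 0]],
  [0.6, [0, 0, 0], [0, 0, 0]],
])

```text
t: 5.55
tool_pos: [0.613, -0.2533, 0.0024]
tool_rot: [-3.131, 0.25, 0.003]
contact_force: [-0.1, -0.5, 0.7]
opening: 0.0512
grip_force: 0.0
```

```bash
cat >> h.py <<'E'
def tip(n=0):
    e=imaging.get_image("side"); o=ctrl.get_obs(); p=np.array(o["tool_pos"]); q=proj(e,p+[0,0,.02])
    x,y=int(q[0])-25,int(q[1])-40
    for c in blobs(e,(x,y,50,75),lambda u:u.max(2)<75,15)[:1]:
        r=c[:,1].max(); k=c[c[:,1]>r-1.5].mean(0); g=o["opening"]/2
        for t in(0,.012):
            zs=np.linspace(-.02,.15,681); rr=[proj(e,p*[1,1,0]+[0,-g-t,z])[1] for z in zs]; z=zs[np.argmin(abs(np.array(rr)-r))]
            print("tip px",np.round(k,1),"z if finger face +%.3f:"%t,round(z,4),"minus tcp z",round(z-p[2],4))
    return e
E
python3 - <<'E'
from h import *
e=tip(); o=ctrl.get_obs(); print(o["tool_pos"],o["contact_force"],o["opening"])
E
```

```text
tip px [276.2 250.3] z if finger face +0.000: 0.0315 minus tcp z 0.0277
tip px [276.2 250.3] z if finger face +0.012: 0.0417 minus tcp z 0.038
[ 0.61392962 -0.25382417  0.00378623] [-0.371701   -1.10355885 -0.03764839] 0.05132872096981631
```

Request:
play_rows([
  [0.6, [0, 0, 0.1], [0, 0, 0]],
  [0.6, [0, 0, 0], [0, 0, 0]],
  [0.6, [0, 0, 0.1], [0, 0, 0]],
  [0.6, [0, 0, 0], [0, 0, 0]],
])

```text
t: 6.1
tool_pos: [0.6133, -0.2535, -0.0071]
tool_rot: [-3.131, 0.25, 0.001]
contact_force: [-1.0, 0.2, 0.9]
opening: 0.0509
grip_force: 0.0
```

```bash
python3 - <<'E'
from h import *
e=tip(); o=ctrl.get_obs(); print(o["tool_pos"],o["contact_force"],o["opening"])
f=lambda im,x,y:cv2.resize(im[y:y+45,x:x+60],(600,450),interpolation=cv2.INTER_CUBIC)
cv2.imwrite("pics/g3.png",cv2.convertScaleAbs(f(e["color"],248,222),alpha=1.2))
E
```

```text
tip px [276.  253.2] z if finger face +0.000: 0.0212 minus tcp z 0.0283
tip px [276.  253.2] z if finger face +0.012: 0.0315 minus tcp z 0.0385
[ 0.61335892 -0.25353603 -0.00700505] [-0.6232803   0.01135689  1.0435176 ] 0.05093008113466659
```

View pics/g3.png

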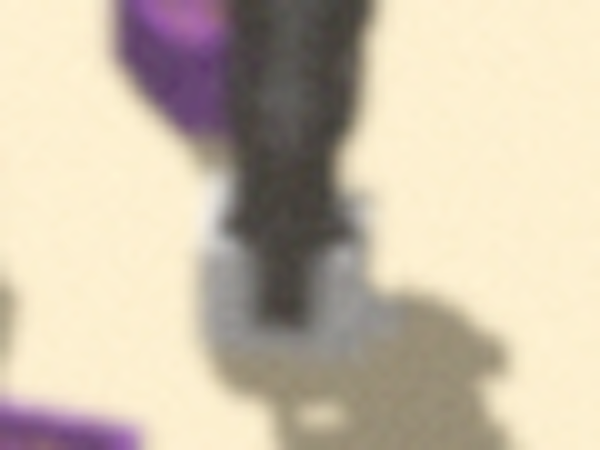

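The side view shows the finger tip in front of the shell's upper half, at about (280,325) in the crop, still well above the bench. Lower it 6 mm and close.

Request:
play_rows([
  [0.6, [0, 0, 0.12], [0, 0, 0]],
  [0.6, [0, 0, 0], [0, 0, 0]],
  [0.2, [0, 0, 0], [0, 0, 0]],
  [0.2, [0, 0, 0], [0, 0, 0]],
  [0.2, [0, 0, 0], [0, 0, 0]],
  [0.2, [0, 0, 0], [0, 0, 0]],
], force=35)

```text
t: 6.9
tool_pos: [0.6137, -0.2537, -0.0126]
tool_rot: [3.132, -0.25, 0.0]
contact_force: [0.7, 0.4, -0.9]
opening: 0.0293
grip_force: 35.0
```

```bash
python3 - <<'E'
from h import *
e=tip(); o=ctrl.get_obs(); print(o["tool_pos"],o["contact_force"],o["opening"],o["grip_force"])
E
```

```text
tip px [276.4 253.1] z if finger face +0.000: 0.0122 minus tcp z 0.0248
tip px [276.4 253.1] z if finger face +0.012: 0.0227 minus tcp z 0.0353
[ 0.61368134 -0.25370347 -0.01259546] [ 0.91510352 -0.07035747  0.12399485] 0.02932357810098977 34.98202979564667
```

Gripped at 29.3 mm. Lift and carry it to the pocket.

Request:
play_rows([
  [0.2, [0, 0, -0.4], [0, 0, 0]],
  [0.2, [0, 0, -0.6], [0, 0, 0]],
  [0.2, [0, 0, -0.5], [0, 0, -0.5]],
  [0.2, [0, 0, 0], [0, 0, -0.56]],
  [0.2, [-0.1, -0.4, 0], [0, 0, 0]],
  [0.2, [-0.2, -0.8, 0], [0, 0, 0]],
  [0.2, [-0.2, -0.9, 0], [0, 0, 0]],
  [0.2, [-0.2, -0.9, 0], [0, 0, 0]],
])

```text
t: 7.95
tool_pos: [0.5789, -0.1007, 0.0621]
tool_rot: [-3.141, 0.02, 0.002]
contact_force: [0.7, 0.4, -1.1]
opening: 0.0291
grip_force: 34.9
```

Request:
play_rows([
  [0.2, [-0.2, -0.9, 0], [0, 0, 0]],
  [0.2, [-0.2, -0.9, 0], [0, 0, 0]],
  [0.2, [-0.2, -0.8, 0], [0, 0, 0]],
  [0.2, [-0.1, -0.4, 0], [0, 0, 0]],
  [0.2, [0, 0, 0], [0, 0, 0]],
])

```text
t: 8.57
tool_pos: [0.5461, 0.0485, 0.0622]
tool_rot: [3.141, -0.015, -0.001]
contact_force: [0.4, -0.4, -1.0]
opening: 0.0293
grip_force: 34.9
```

```bash
python3 - <<'E'
from h import *
o=ctrl.get_obs(); rel([.546,.0614,.012],down(-.65)); print(o["opening"],o["grip_force"])
E
```

```text
t 8.57 pos [546.1  48.5  62.2] yaw -0.5 q6 1.53
 turn shares [0.001 0.004 0.014]  then shift shares [-0.004 -0.259  1.003]
0.029316232189194113 34.911373257637024
```

Request:
play_rows([
  [0.2, [0, -0.26, 0.2], [0, 0, 0]],
  [0.2, [0, 0, 0.4], [0, 0, 0]],
  [0.2, [0, 0, 0.3], [0, 0, 0]],
  [0.2, [0, 0, 0.1], [0, 0, 0]],
  [0.2, [0, 0, 0], [0, 0, 0]],
])

```text
t: 9.2
tool_pos: [0.5467, 0.0598, 0.0114]
tool_rot: [3.142, -0.018, -0.002]
contact_force: [0.4, 0.2, -0.4]
opening: 0.0291
grip_force: 34.9
```

```bash
python3 - <<'E'
from h import *
o=ctrl.get_obs(); rel([.546,.0614,-.0086],down(-.65))
e=imaging.get_image("side"); d=imaging.get_image("top")
for z in(.0246,.0586):
  for y in(.0461,.0761): print("expected held shell x-ends, y,z",y,z,np.round(proj(e,[.524,y,z]),1),np.round(proj(e,[.568,y,z]),1))
f=lambda im,x,y,w,h:cv2.resize(im[y:y+h,x:x+w],(400,300),interpolation=cv2.INTER_CUBIC)
cv2.imwrite("pics/g4.png",cv2.convertScaleAbs(np.hstack([f(e["color"],220,160,64,48),f(d["color"],164,190,80,60)]),alpha=1.3,beta=10))
E
```

```text
t 9.2 pos [546.7  59.8  11.4] yaw -0.7 q6 1.56
 turn shares [ 0.     0.011 -0.003]  then shift shares [-0.014 -0.032  0.401]
expected held shell x-ends, y,z 0.0461 0.0246 [242.5 188.1] [255.7 187.9]
expected held shell x-ends, y,z 0.0761 0.0246 [242.5 183.6] [255.5 183.4]
expected held shell x-ends, y,z 0.0461 0.0586 [242.3 179.1] [255.8 178.9]
expected held shell x-ends, y,z 0.0761 0.0586 [242.3 174.7] [255.5 174.6]
```

Request:
play_rows([
  [0.2, [-0.01, -0.03, 0.1], [0, 0, 0]],
  [0.2, [0, 0, 0.1], [0, 0, 0]],
  [0.2, [0, 0, 0.05], [0, 0, 0]],
  [0.2, [0, 0, 0], [0, 0, 0]],
])

```text
t: 9.8
tool_pos: [0.5463, 0.0617, -0.0005]
tool_rot: [-3.142, 0.017, 0.001]
contact_force: [-0.1, -0.1, -0.8]
opening: 0.0293
grip_force: 34.9
```

Request:
play_rows([
  [0.2, [0, 0, 0.04], [0, 0, 0]],
  [0.2, [0, 0, 0.02], [0, 0, 0]],
  [0.2, [0, 0, 0], [0, 0, 0]],
])

```text
t: 10.18
tool_pos: [0.5466, 0.0616, -0.0033]
tool_rot: [-3.142, 0.018, 0.0]
contact_force: [0.3, -0.0, 0.3]
opening: 0.0292
grip_force: 34.9
```

```bash
python3 - <<'E'
from h import *
rel([.546,.0614,-.0086],down(-.65)); print(ctrl.get_obs()["contact_force"])
E
```

```text
t 10.18 pos [546.6  61.6  -3.3] yaw -0.6 q6 1.56
 turn shares [-0.     0.001  0.001]  then shift shares [-0.011  0.004  0.107]
[ 0.30317064 -0.01797635  0.32002151]
```

There's no contact with the shell underside already below the tray top, so it is entering the pocket. Lowering the rest.

Request:
play_rows([
  [0.2, [0, 0, 0.05], [0, 0, 0]],
  [0.2, [0, 0, 0.03], [0, 0, 0]],
  [0.2, [0, 0, 0.02], [0, 0, 0]],
  [0.2, [0, 0, 0], [0, 0, 0]],
])

```text
t: 10.68
tool_pos: [0.5465, 0.0616, -0.0083]
tool_rot: [3.142, -0.017, -0.0]
contact_force: [0.4, 0.0, -0.3]
opening: 0.0294
grip_force: 34.9
```

Request:
play_rows([
  [0.2, [0, 0, 0.02], [0, 0, 0]],
  [0.2, [0, 0, 0], [0, 0, 0]],
])

```text
t: 10.92
tool_pos: [0.5468, 0.0616, -0.0086]
tool_rot: [3.141, -0.017, -0.0]
contact_force: [-2.7, 0.0, 4.4]
opening: 0.0295
grip_force: 35.4
```

Floor contact came at exactly the expected height (4.4 N). Release and rise.

Request:
play_rows([
  [0.6, [0, 0, 0], [0, 0, 0]],
  [0.6, [0, 0, 0], [0, 0, 0]],
  [0.6, [0, 0, 0], [0, 0, 0]],
  [0.6, [0, 0, -0.4], [0, 0, 0]],
  [0.6, [0, 0, -0.9], [0, 0, 0]],
  [0.6, [0, 0, -0.9], [0, 0, 0]],
  [0.6, [0, 0, -0.9], [0, 0, 0]],
  [0.6, [0, 0, -0.9], [0, 0, 0]],
])

```text
t: 11.92
tool_pos: [0.5467, 0.0616, 0.1941]
tool_rot: [3.141, -0.017, 0.003]
contact_force: [-0.6, 0.5, 0.1]
opening: 0.0512
grip_force: 0.0
```

```bash
python3 - <<'E'
from h import *
d=imaging.get_image("top"); e=imaging.get_image("side"); o=ctrl.get_obs()
for im,v in ((d,"top"),(e,"side")):
  for n,p in (("shell",[.5458,.0611,.038]),("seated",[.5447,-.023,.038]),("tail",[.5985,.192,.1425])):
    q=np.round(proj(im,p)).astype(int); print(v,n,q,im["color"][q[1],q[0]])
for roi,z,n in(((186,208,18,24),.038,"placed"),((218,208,14,24),.038,"seated")):
    for c in blobs(d,roi,lambda u:(u[:,:,2]<60),25)[:2]: print(n,rect(plane(d,c,z)),np.round(c.mean(0),1))
E
```

```text
top shell [192 221] [22 28 38]
top seated [225 221] [31 35 39]
top tail [133 194] [25 31 45]
side shell [249 182] [106 115 119]
side seated [249 196] [ 94 100 106]
side tail [263 138] [179 186 195]
placed (array([548.9,  50.2]), array([37. , 62.7]), 89.4) [196.6 219.1]
seated (array([544.7, -23. ]), array([19.5, 33.2]), 89.8) [224.6 220.7]
```

Shell released and hand raised; the arm hides the shell from the top view for now. Next, the tilted approach to the camera tail at about (598, 192, 142) mm.

```bash
cat >> h.py <<'E'
def tilt(psi=28.7,th=.5):
    s=np.radians(psi); z=np.array([np.sin(th)*np.cos(s),np.sin(th)*np.sin(s),-np.cos(th)]); y=np.array([np.sin(s),-np.cos(s),0]); return np.c_[np.cross(y,z),y,z]
TAIL=np.array([.5983,.192,.1425])
E
python3 - <<'E'
from h import *
R=tilt(); rel(TAIL-.05*R[:,2],R)
E
```

```text
t 12.03 pos [550.5  61.6 199.8] yaw -0.6 q6 1.56
 turn shares [ 0.942  3.405 -3.581]  then shift shares [ 1.286 -1.83   1.008]
```

Request:
play_rows([
  [0.6, [0, 0, 0], [0.235, 0.85, -0.895]],
  [0.6, [0, 0, 0], [0.235, 0.85, -0.895]],
  [0.6, [0, 0, 0], [0.235, 0.85, -0.895]],
  [0.6, [0, 0, 0], [0.235, 0.85, -0.895]],
  [0.6, [0.4, -0.6, 0], [0, 0, 0]],
  [0.6, [0.5, -0.6, 0], [0, 0, 0]],
  [0.6, [0.4, -0.6, 0.2], [0, 0, 0]],
  [0.6, [0, 0, 0], [0, 0, 0]],
])

```text
t: 13.02
tool_pos: [0.5576, 0.1723, 0.2137]
tool_rot: [-2.839, -0.729, -0.704]
contact_force: [0.2, -0.5, -0.6]
opening: 0.0514
grip_force: 0.0
```

```bash
python3 - <<'E'
from h import *
R=tilt(); rel(TAIL-.05*R[:,2],R); o=ctrl.get_obs(); p=np.array(o["tool_pos"]); print(np.round(o["q"],2))
R0=Ro.from_rotvec(o["tool_rot"]).as_matrix()
d=imaging.get_image("top"); e=imaging.get_image("side")
for n,w in(("nominal",0),("-25 tool z",-.025*R0[:,2]),("+25 world",np.array([0,0,.025]))): print(n,"side",np.round(proj(e,p+w),1),"top",np.round(proj(d,p+w),1))
print("tail",proj(e,TAIL),proj(d,TAIL))
f=lambda im,x,y,w,h:cv2.resize(im[y:y+h,x:x+w],(400,300),interpolation=cv2.INTER_CUBIC)
cv2.imwrite("pics/g5.png",np.hstack([f(e["color"],228,108,64,48),f(d["color"],108,170,80,60)]))
E
```

```text
t 13.03 pos [557.6 172.3 213.7] yaw 28.7 q6 1.06
 turn shares [-0.054  0.088 -0.001]  then shift shares [0.11  0.045 0.684]
[ 0.06 -0.38  2.05  0.24  1.05  1.06]
nominal side [251.6 120.1] top [133.9 205.7]
-25 tool z side [248.5 114.3] top [134.  208.6]
+25 world side [251.6 112.8] top [131.2 203.9]
tail [263.2190769  137.61104407] [133.10664182 193.91233964]
```

View pics/g5.png

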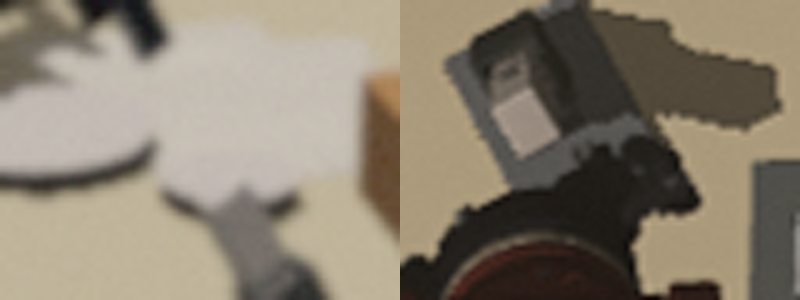

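That was the tenth picture. It shows the camera tail still in the cradle: top-view face centre ≈ (525,124) in the panel, as measured before. The fingertips are about 25 mm short of the nominal TCP along the tool axis. I work from numbers from here on.

Request:
play_rows([
  [0.6, [0, 0, 0], [-0.05, 0.09, 0]],
  [0.6, [0.1, 0.05, 0.4], [0, 0, 0]],
  [0.6, [0, 0, 0.4], [0, 0, 0]],
  [0.6, [0, 0, 0], [0, 0, 0]],
])

```text
t: 13.62
tool_pos: [0.5788, 0.1783, 0.1779]
tool_rot: [-2.842, -0.719, -0.719]
contact_force: [0.1, -0.1, -0.8]
opening: 0.0513
grip_force: 0.0
```

```bash
python3 - <<'E'
from h import *
R=tilt(); rel(TAIL+.063*R[:,2],R)
E
```

```text
t 13.62 pos [578.8 178.3 177.9] yaw 28.4 q6 1.05
 turn shares [ 0.003  0.027 -0.037]  then shift shares [ 0.076 -0.052  2.108]
```

Request:
play_rows([
  [0.6, [0.08, -0.05, 0.3], [0, 0.03, -0.03]],
  [0.6, [0, 0, 0.4], [0, 0, 0]],
  [0.6, [0, 0, 0.3], [0, 0, 0]],
  [0.6, [0, 0, 0.3], [0, 0, 0]],
  [0.6, [0, 0, 0], [0, 0, 0]],
])

```text
t: 14.25
tool_pos: [0.6087, 0.1983, 0.1235]
tool_rot: [-2.838, -0.727, -0.727]
contact_force: [-0.7, -0.5, -0.3]
opening: 0.0513
grip_force: 0.0
```

```bash
python3 - <<'E'
from h import *
R=tilt(); rel(TAIL+.063*R[:,2],R); print(ctrl.get_obs()["contact_force"])
E
```

```text
t 14.25 pos [608.7 198.3 123.5] yaw 28.7 q6 1.05
 turn shares [ 0.    -0.011  0.003]  then shift shares [-0.03  0.01  0.81]
[-0.74020255 -0.52641999 -0.27127743]
```

Request:
play_rows([
  [0.6, [-0.02, 0, 0.25], [0, 0, 0]],
  [0.6, [0, 0, 0.25], [0, 0, 0]],
  [0.6, [0, 0, 0.2], [0, 0, 0]],
  [0.6, [0, 0, 0.1], [0, 0, 0]],
  [0.6, [0, 0, 0], [0, 0, 0]],
])

```text
t: 14.88
tool_pos: [0.6253, 0.207, 0.0892]
tool_rot: [-2.838, -0.727, -0.73]
contact_force: [0.0, -0.8, -0.2]
opening: 0.0516
grip_force: 0.0
```

Request:
play_rows([
  [0.15, [0, 0, 0], [0, 0, 0]],
  [0.15, [0, 0, 0], [0, 0, 0]],
  [0.15, [0, 0, 0], [0, 0, 0]],
  [0.15, [0, 0, 0], [0, 0, 0]],
], force=50)

```text
t: 15.38
tool_pos: [0.6257, 0.2071, 0.0904]
tool_rot: [-2.837, -0.727, -0.732]
contact_force: [-1.9, -0.1, 2.3]
opening: 0.0235
grip_force: 50.2
```

```bash
python3 - <<'E'
from h import *
R=tilt(); rel(TAIL+.063*R[:,2],R); o=ctrl.get_obs(); print(o["contact_force"],o["wrist_torque"],o["opening"],o["grip_force"])
E
```

```text
t 15.38 pos [625.7 207.1  90.4] yaw 28.8 q6 1.04
 turn shares [ 0.008 -0.034  0.006]  then shift shares [-0.049  0.002  0.046]
[-1.93540206 -0.10152443  2.33525444] [-0.04590343  0.3153363   0.13262352] 0.023479582385092387 50.170994997024536
```

Gripped at 23.5 mm. Drawing straight out along the axis.

Request:
play_rows([
  [0.15, [0, 0, -0.15], [0, 0, 0]],
  [0.15, [0, 0, -0.25], [0, 0, 0]],
  [0.15, [0, 0, -0.3], [0, 0, 0]],
  [0.15, [0, 0, -0.3], [0, 0, 0]],
  [0.15, [0, 0, -0.3], [0, 0, 0]],
  [0.15, [0, 0, -0.3], [0, 0, 0]],
  [0.15, [0, 0, -0.3], [0, 0, 0]],
  [0.15, [0, 0, -0.3], [0, 0, 0]],
])

```text
t: 16.38
tool_pos: [0.5784, 0.1813, 0.187]
tool_rot: [-2.838, -0.727, -0.731]
contact_force: [0.3, -0.3, -1.4]
opening: 0.0235
grip_force: 49.7
```

```bash
python3 - <<'E'
from h import *
p=np.array([.546,.062,.26]); rel(p,down(0)); rel(p,down(28.7)); o=ctrl.get_obs(); print(o["contact_force"],o["wrist_torque"],o["opening"],o["grip_force"],np.round(o["q"],2))
E
```

```text
t 16.38 pos [578.4 181.3 187. ] yaw 28.7 q6 1.06
 turn shares [-0.895 -3.535  3.514]  then shift shares [-0.647  2.386 -1.461]
t 16.38 pos [578.4 181.3 187. ] yaw 28.7 q6 1.06
 turn shares [ 9.000e-03 -3.609e+00  3.000e-03]  then shift shares [-1.713  1.782 -1.461]
[ 0.26373045 -0.30615509 -1.35957516] [-0.15946129  0.25494423  0.02128091] 0.023488380476839127 49.74432706832886 [ 0.08 -0.31  2.04  0.24  0.96  1.06]
```

The draw-out worked: the tool now carries about 1.2 N and the camera is clear. Turn it upright and move over the shell, keeping high.

Request:
play_rows([
  [0.15, [0, 0, -0.5], [0, 0, 0]],
  [0.15, [0, 0, -0.7], [0, 0, 0]],
  [0.15, [0, 0, -0.3], [0, -0.4, 0]],
  [0.15, [0, 0, 0], [0, -0.8, 0]],
  [0.15, [0, 0, 0], [0, -0.8, 0]],
  [0.15, [0, 0, 0], [0, -0.8, 0]],
  [0.15, [0, 0, 0], [0, -0.6, 0]],
  [0.15, [0, 0, 0], [0, -0.2, 0]],
])

```text
t: 17.38
tool_pos: [0.5474, 0.1645, 0.252]
tool_rot: [3.042, 0.779, 0.001]
contact_force: [-0.0, -0.4, -1.1]
opening: 0.0233
grip_force: 49.7
```

```bash
python3 - <<'E'
from h import *
p=np.array([.5463,.0614,.22]); rel(p,down(28.7))
E
```

```text
t 17.38 pos [547.4 164.5 252. ] yaw 28.7 q6 1.23
 turn shares [ 0.008 -0.004  0.002]  then shift shares [-1.01   1.798  0.64 ]
```

Request:
play_rows([
  [0.15, [-0.2, 0.35, 0], [0, 0, 0]],
  [0.15, [-0.3, 0.5, 0], [0, 0, 0]],
  [0.15, [-0.3, 0.5, 0.2], [0, 0, 0]],
  [0.15, [-0.2, 0.35, 0.3], [0, 0, 0]],
  [0.15, [0, 0.1, 0.15], [0, 0, 0]],
  [0.15, [0, 0, 0], [0, 0, 0]],
  [0.15, [0, 0, 0], [0, 0, 0]],
])

```text
t: 18.25
tool_pos: [0.5467, 0.0619, 0.2197]
tool_rot: [3.043, 0.78, 0.003]
contact_force: [0.1, -0.7, -0.8]
opening: 0.0237
grip_force: 49.8
```

```bash
python3 - <<'E'
from h import *
p=np.array([.5463,.0614,.152]); rel(p,down(28.7)); o=ctrl.get_obs(); P=np.array(o["tool_pos"])
e=imaging.get_image("side"); d=imaging.get_image("top"); cv2.imwrite("pics/u_s.png",e["color"]); cv2.imwrite("pics/u_t.png",d["color"])
print("exp lens",proj(e,P-[0,0,.0743]),"tail",proj(e,P+[0,0,.0607]),"snout top",proj(e,P-[0,0,.0443]),"shell top",proj(e,[.546,.0614,.038]))
x0=int(proj(e,P)[0])
for r in range(130,200,3): print(r," ".join("%3d"%v for v in e["color"][r,x0-14:x0+15].mean(1)))
E
```

```text
t 18.25 pos [546.7  61.9 219.7] yaw 28.8 q6 1.05
 turn shares [ 0.009 -0.014  0.007]  then shift shares [-0.011  0.005  1.353]
exp lens [248.95652403 152.69018331] tail [248.60794791 111.38316828] snout top [248.88278364 143.95179051] shell top [249.00591522 182.19061679]
130 192 192 192 192 192 191 190 178 149 117 109 113 114 115 112 115 113 116 121 149 178 193 196 196 196 196 196 196 196
133 190 188 191 189 190 187 183 170 135  99  81  89  94  90  92  88  86  87  98 127 167 186 191 193 192 192 194 193 192
136  93  86  87  79  78  72  66  70  86  98 104 105 107 112 115 114 115 116 120 145 171 185 191 192 193 192 191 192 191
139 123 128 136 150 157 160 158 153 138 115 107 113 114 113 115 115 114 114 110 103  91  99 121 139 150 161 169 175 177
142 179 178 179 178 181 180 178 172 150 125 110 110 113 115 115 115 113 115 122 138 158 158 143 122 106  84  72  66  65
145 179 180 180 178 181 181 180 180 176 162 137 117 101  94  86  80  90 125 157 171 178 181 180 179 179 177 177 176 177
148 180 181 179 180 180 181 181 181 178 168 136  86  42  32  30  37  70 125 163 177 179 181 180 180 180 180
[... 1352 characters left out ...]
 128 126 126 130 140 140 133 131 139 140 137 132 128 128 126 126 125 131 128 124 121 124 124 122 121
187 122 120 118 116 120 116 112 111 104 108 111 110 113 111 114 113 114 112 111 108 109 110 116 118 118 114 116 117 117
190 124 117 119 119 120 117 116 106 104 108 106 112 111 112 111 109 111 111 111 109 103 100 100  97 102 109 118 116 117
193 121 121 118 118 117 115 118 131 144 139 130 126 126 128 129 130 129 130 129 127 120 106  93  94 108 113 114 118 117
196 117 119 119 119 120 121 119 139 149 136 108  94  97  98  99 100 101 108 107 110 131 150 143 126 117 118 116 115 118
199 119 118 120 120 119 120 117 114 118 120 116 113 112 111 113 111 114 115 116 114 119 124 121 118 118 118 121 116 115
```

The side profile puts the snout centre at column 247.65, against 248.96 for the tool axis. The camera therefore sits about 4.5 mm toward tool -x, and it is vertical within about half a degree. Correct that and descend.

Request:
play_rows([
  [0.15, [0.08, 0, 0.2], [0, 0, 0]],
  [0.15, [0, 0, 0.35], [0, 0, 0]],
  [0.15, [0, 0, 0.35], [0, 0, 0]],
  [0.15, [0, 0, 0.3], [0, 0, 0]],
  [0.15, [0, 0, 0.15], [0, 0, 0]],
  [0.15, [0, 0, 0], [0, 0, 0]],
  [0.15, [0, 0, 0], [0, 0, 0]],
])

```text
t: 19.23
tool_pos: [0.5506, 0.0631, 0.1526]
tool_rot: [3.042, 0.778, 0.005]
contact_force: [0.4, 0.2, -0.8]
opening: 0.0234
grip_force: 49.8
```

```bash
python3 - <<'E'
from h import *
rel(np.array([.5498,.0635,.150]),down(28.7)); o=ctrl.get_obs(); P=np.array(o["tool_pos"])
e=imaging.get_image("side"); d=imaging.get_image("top")
print("exp lens z.078",proj(e,[.546,.0614,.078]),"front bottom edge",proj(e,[.546,.0504,.078]),"shell top",proj(e,[.546,.0614,.038]))
for c in blobs(e,(238,155,22,25),lambda u:u.max(2)<105,8)[:2]:
    print("snout x",c[:,0].min(),c[:,0].max(),"rows",c[:,1].min(),c[:,1].max(), "mid",(c[:,0].min()+c[:,0].max())/2)
for r in list(range(158,176,2))+list(range(176,192)): print(r," ".join("%3d"%v for v in e["color"][r,238:262].mean(1)))
print("top shell pixel, expected",proj(d,[.546,.0614,.038]))
E
```

```text
t 19.23 pos [550.6  63.1 152.6] yaw 28.7 q6 1.05
 turn shares [ 0.014 -0.018  0.   ]  then shift shares [-0.011 -0.014  0.052]
exp lens z.078 [248.91261661 171.54897871] front bottom edge [248.95816484 173.13206647] shell top [249.00591522 182.19061679]
snout x 246.6875 253.9375 rows 163.5625 171.6875 mid 250.3125
158 181 180 182 180 179 169 144 117 110 116 117 111 117 115 117 118 137 165 179 180 181 180 181 182
160 181 182 180 179 178 170 142 115 109 114 116 118 116 117 115 119 138 166 179 180 181 180 181 179
162 181 181 180 181 180 170 149 127 115 116 117 116 116 115 116 124 143 167 178 181 180 182 179 182
164 180 182 179 181 182 180 173 157 131 108 106 104  91  89 116 149 168 177 179 181 180 179 180 179
166 181 181 180 181 181 181 178 167 130  82  55  47  43  55 108 157 172 174 174 170 165 160 156 150
168 180 181 181 182 180 180 178 165 127  78  44  33  30  49  83 122 139 139 140 135 133 131 130 131
170 179 181 180 181 180 181 178 166 128  77  44  41  35  47  77 100 102 108 116 125 128 130 128 128
172 181 181 181 181 180 181 180 173 153 128 114 111 113 123 143 162 156 137 118 110 
[... 1069 characters left out ...]
26 121 117 110 111 121 119 115 116 117 119 117
186 120 119 116 117 112 112 116 117 118 120 118 117 117 116 114 111 112 113 116 116 117 117 114 117
187 119 117 114 109 108 109 113 114 114 114 114 115 114 112 113 111 109 110 117 120 120 117 116 118
188 120 118 117 110 101 105 109 110 111 111 110 110 112 111 110 107 104 109 117 119 118 116 118 118
189 120 120 115 108 102 106 109 113 113 111 114 113 112 109 110 108 107 104 110 112 111 112 114 118
190 119 118 114 105 107 110 106 109 113 112 110 110 109 110 109 106 103 101  96  96 104 112 116 117
191 120 117 115 112 110 108 106 108 106 107 109 108 107 108 107 105  96  95  84  90 106 114 117 115
top shell pixel, expected [192.15083596 220.59827562]
```

The lens column (249.15) now matches the shell column (248.75) to about 1.5 mm. The height reading in the side view is less certain, so I check it against the seated shell in the same image.

```bash
python3 - <<'E'
from h import *
import pickle; d0,e0=pickle.load(open("v.pkl","rb"))
e=imaging.get_image("side"); d=imaging.get_image("top")
for n,y in(("placed",.0614),("seated",-.023)):
    print(n,"exp rows far/front top edge, front bottom(tray top)",[round(proj(e,[.546,y+a,z])[1],1) for a,z in((.015,.038),(-.015,.038),(-.015,.011))])
c=e["color"].mean(2); c0=e0["color"].mean(2)
f=lambda a:" ".join("%3d"%v for v in a)
print("now rows178-212",f(c[178:213,246:252].mean(1))); print("was rows178-212",f(c0[178:213,246:252].mean(1)))
print("snout col rows160-178",f(c[160:178,248:251].mean(1)))
print("tray far edge exp",proj(e,[.52,.104,.011]),"near",proj(e,[.52,-.066,.011]), proj(e,[.52,-.066,0]));print(f(c0[176:216,236:240].mean(1)))
# top view: is anything of the placed shell / snout visible
x,y=187,206; print("top"); 
for r in range(y,y+30,3): print(r,f(d["color"][r,176:210].mean(1)))
E
```

```text
placed exp rows far/front top edge, front bottom(tray top) [np.float64(180.0), np.float64(184.4), np.float64(191.5)]
seated exp rows far/front top edge, front bottom(tray top) [np.float64(193.0), np.float64(198.0), np.float64(205.4)]
now rows178-212 180 179 170 144 117 116 134 129 117 113 111 112 111 107 113 129 125 111 100 106 114 113 112 113 112 112 109 100  85  88 105 111 102  86  81
was rows178-212 181 180 180 179 171 147 125 116 105  91  89 106 116 121 133 143 132 113 102 108 114 114 114 113 113 113 110  99  86  89 107 114 103  87  83
snout col rows160-178 118 117 117 112  97  69  47  39  38  39  41  63 114 160 177 180 180 180
tray far edge exp [241.39904328 183.01143255] near [241.1390158  210.50904078] [241.20667714 213.4784277 ]
181 181 180 180 180 180 171 150 129 119 119 119 118 118 119 120 119 119 120 120 118 120 119 121 121 120 121 121 121 121 121 121 120 118 106  91  85  95 130 163
top
206  38  40  39  39  40  40  39  47  52  51  50  51  49  50  49  52  44  29  28  32  42  42  56  77  82  80  79  82  81  80  81  80  79  80
209  30  25  28  29  30  30  30  43  52  49  51  
[... 510 characters left out ...]

221 160 142 100  77  79  81  72  53  49  49  50  50  49  51  53  45  32  29  28  28  25  95 101  40  47  46  44  45  41  65  83  82  82  81
224 161 140  96  79  81  82  70  50  49  49  50  49  50  50  53  41  30  29  28  30  22  88  95  40  47  44  45  45  44  64  83  81  81  81
227 160 136  87  77  80  74  59  47  49  51  50  50  50  51  51  42  30  28  29  30  20 125 132  43  46  45  45  42  50  71  82  82  84  83
230 161 134  88  79  80  79  62  47  51  50  50  50  51  51  51  42  29  27  28  31  27  51  71  69  78  84  84  83  82  84  82  82  82  83
233 160 134  88  80  82  75  58  48  49  51  50  49  51  51  52  39  29  29  28  28  32  65  84  84  83  82  81  81  81  84  83  83  83  81
```

The seated shell shows no bias in the side view, and the placed shell's rim rows (insert ~182.5, front rim ~184.5) match a fully seated height. Its right rim in the top view is at columns 197–198, also as expected. The lens gap comes out at 38–44 mm, so I make a small trim and settle.

Request:
play_rows([
  [0.15, [-0.02, -0.01, 0.04], [0, 0, 0]],
  [0.15, [0, 0, 0], [0, 0, 0]],
  [0.15, [0, 0, 0], [0, 0, 0]],
  [0.15, [0, 0, 0], [0, 0, 0]],
  [0.15, [0, 0, 0], [0, 0, 0]],
])

```text
t: 20.05
tool_pos: [0.549, 0.0631, 0.1499]
tool_rot: [3.043, 0.778, 0.003]
contact_force: [0.1, 0.2, -0.6]
opening: 0.024
grip_force: 49.8
```

```bash
python3 - <<'E'
from h import *
rel(np.array([.5495,.0635,.150]),down(28.7)); o=ctrl.get_obs(); print(o["opening"],o["grip_force"],np.abs(o["dq"]).max())
e=imaging.get_image("side"); c=e["color"].mean(2)
print([int(v) for v in c[160:190,248:251].mean(1)]); print([int(v) for v in c[167,240:260]])
print(ctrl.finish_job())
E
```

```text
t 20.05 pos [549.   63.1 149.9] yaw 28.7 q6 1.05
 turn shares [ 0.009 -0.01   0.   ]  then shift shares [ 0.012 -0.002 -0.003]
0.023984559523398615 49.82090771198273 0.0010269849516139073
[116, 117, 117, 115, 108, 92, 63, 43, 38, 38, 42, 45, 72, 121, 161, 177, 180, 180, 180, 178, 170, 144, 114, 111, 126, 126, 116, 111, 111, 112]
[180, 182, 180, 180, 170, 141, 97, 53, 43, 38, 47, 91, 136, 159, 164, 162, 155, 152, 145, 141]
the job is handed in; nothing more can be done
None
```

The job is handed in: the tabbed shell is seated in its pocket and released, and the inspection camera is held upright and still over the middle of that shell, its lens about 4 cm above the top (37–43 mm, depending on how it is measured).

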